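# Walk the tube block round to the label reader's fence

## Robot

A 6-joint arm with a two-finger parallel gripper is mounted at the origin on the work surface. World frame = base frame: x ahead of the robot, y to its left, z up, the work surface at z = 0. Lengths are in m, angles in rad, forces in N, time in s.
With the tool pointing down it reaches from about 0.25 to 0.8 m from the base axis. Payload 8.5 kg.
Tool frame: the origin (TCP) lies between the finger pads; the fingertips stand 22 mm ahead of it and the grasp point (between the pads) lies 3 mm ahead of it (robot.tip_extent is the distance from the TCP to the fingertips, in m); z points along the fingers, y is the line along which they close (so a half turn about z gives the same grasp; the last joint's range is limited). The gripper opens to 85 mm and grips with 20 to 120 N. Pads are 22 mm wide; open, the fingers measure 114 mm over their backs; the gripper's body (76 mm by 85 mm) begins 54 mm behind the grasp point. The pads swing forward as they close: fully open they stand 13 mm farther back than shut.
Start: joints at [1.35, 0.238, -0.013, 1.319, 0, 1.571], TCP at [0.115, 0.512, 0.253] pointing down, gripper open.
Joint ranges: [-2.66, 2.66], [-1.03, 1.9], [-1.14, 1.46], [-1.82, 2.27], [-1.45, 1.34], [-3.14, 3.14]. Speed limits (rad/s): [2.22, 2.22, 2.79, 3.14, 3.14, 3.14].

## Interface

Orientations are given as a unit quaternion [w, x, y, z].
In Python, from plant import robot gives the robot as it stands.
- The arm moves only by the tool carry_out, never from a script. Its argument "plan" is one flat list of numbers, 6 for each row, row after row: the shift along the tool's x, y, z in m, then the turn, a rotation vector about the tool's x, y, z in rad. In form: [x, y, z, rx, ry, rz, x, y, z, rx, ry, rz, ...]. A call has 1 to 8 rows; each row is the pose to reach, as a shift and turn from the pose commanded when the call began, along the tool's axes at that moment; what a row does not reach only later rows make up. A row lasts 1/10 s, in which the tool goes at most 50 mm and 8.59 degrees, less where a joint would pass 70% of its speed; a pose out of reach is approached as far as the arm can. A call with a gripper value outside its range is refused whole. "hand" is the opening in per cent of the stroke, from 0 (shut) to 100 (fully open), set as the call begins (left out, the last holds). The fingers move at their own pace and stop on an object; "squeeze" is the grip in N (left out, the last holds). Time passes only in rows, so rows that repeat a pose let the fingers close. It gives the time, the measured TCP pose, the force, the opening and the grip force at its end, in the units of the state.
- robot.read_state(): the state, without advancing time (a new reading comes with each control period).
- robot.camera(name): name is "side" or "top"; returns (picture, depth): 480x640x3 uint8, red, green, blue; 480x640 float32, m along the optical axis (not along the pixel's ray), 0 where there is no reading.
- robot.camera_info(name): a dict with "fovy" (degrees; the focal length in pixels is half the picture's height over the tangent of half this angle, whatever the lens; pixels are square), "cx", "cy" (the principal point, pixels), "extrinsics" (4x4, takes a point from camera to world coordinates). Camera axes: x right, y up, looking along -z (the intrinsics and any distortion apply to the point x, -y, -z); pixel columns grow to the right and rows downward; lengths in m; the calibration is good to about 2 mm. A picture is of the moment at which its call begins. camera_info takes no time and is no camera call.
- robot.finish_job(): hands the job in; it is judged then, once.
The state is a dict: "time_s": time; "joints": joint angles; "qvel": joint speeds; "joint_efforts": joint torques, N m; "ee_pos": TCP position; "tool_rot": TCP orientation; "contact_force": force on the tool from outside, world axes, zero at the start; "ft_torque": the same for the moment, N m; "opening": finger opening in m; "grip_force": force on a finger pad.
Only numpy, scipy, OpenCV 4.12 (cv2) and the standard library are available. Lean on these libraries where they do the work, as an engineer would, in place of code of your own. Each camera call takes 0.05 s, during which the arm holds its last target. There are 200 camera calls.

## Task

Push the heavy aluminium tube block round on the reader's plate with your fingertips, one corner and then another as it needs, until its blue-striped label side lies flat against the fence, centred on the dark window with both ends between the two yellow marks. Keep the block down on the plate: do not lift or tip it. Do not touch the tubes standing in it, and leave the blue rack, the dropper bottle and the specimen cup where they stand.

Things in the scene. Friction and masses are not known exactly. Their poses are not given: they have to be found in the camera images.
- block: loose aluminium tube block 86 (x) by 128 (y) by 36 mm tall, about 0.9 kg, 15 wells; origin at the centre of its underside, z up. Label side: the long side at +x, with a white label and a blue stripe on the top edge; at first turned left, 35 to 85 degrees off facing the fence. It rests on its bottom corners on the plate, takes 3 to 7 N to push, and turns as it slides when pushed near a corner
- label_left (a point): the bottom corner of the label side at the block's +y end (43, 64, 0 mm in the block's frame)
- label_right (a point): the bottom corner of the label side at the block's -y end (43, -64, 0 mm in the block's frame)
- reader: label reader fixed to the bench: plate, upright steel fence, low cream housing behind. Origin at bench level below the middle of the fence's front face, which is its plane x = 0; x points through the fence away from the plate, y along the fence, z up. Plate from x = -220 to 0 mm, 360 mm wide, top 5 mm above the bench; fence 300 mm long, top at 36 mm; housing 230 mm wide to x = 102 mm, top at 38 mm
- window (a point): centre of the dark 80 mm wide reading window in the fence's front face, 22 mm above the bench; axes as the reader's. The two yellow marks, upright on the fence and as 50 mm lines on the plate, have their inner edges 80 mm to either side of it (y = +80 and -80 mm)
- tube1: red-capped micro-collection tube, 47 mm tall, 11 mm in diameter with a 15 mm red cap on its top 13 mm, standing loose in a well of the tube block; origin at the centre of its underside, z up along it; its cap top is 53 mm above the block's underside
- tube2: red-capped micro-collection tube, 47 mm tall, 11 mm in diameter with a 15 mm red cap on its top 13 mm, standing loose in a well of the tube block; origin at the centre of its underside, z up along it; its cap top is 53 mm above the block's underside
- tube3: red-capped micro-collection tube, 47 mm tall, 11 mm in diameter with a 15 mm red cap on its top 13 mm, standing loose in a well of the tube block; origin at the centre of its underside, z up along it; its cap top is 53 mm above the block's underside
- tube4: violet-capped micro-collection tube, 47 mm tall, 11 mm in diameter with a 15 mm violet cap on its top 13 mm, standing loose in a well of the tube block; origin at the centre of its underside, z up along it; its cap top is 53 mm above the block's underside
- rack: bystander: blue plastic tube rack 110 by 60 by 45 mm (its x, y, z) with red-capped tubes standing in it to 91 mm above the bench, at the left of the plate; origin at the centre of its underside
- bottle: bystander: small white dropper bottle with a green cap, 28 mm in diameter, 60 mm tall, on the bench to the right of the plate; origin at the centre of its underside
- cup: bystander: specimen cup with a yellow lid, 63 mm in diameter, 65 mm tall, on the bench to the right of the plate; origin at the centre of its underside
Mind the look-alikes: they are no part of the job. What is shaped like the block but red is not meant.

How it is judged:
By the outcome, as a careful person would: the job done as asked, in the order asked, and still so for the second after the job is handed in, with the robot touching nothing.
It also fails if it takes over 64 s, if anything falls off the work surface, if the arm or the gripper's body presses on something with over 40 N, if the wrist force passes 120 N, or if a joint passes its speed limit or range.

## Working session

There is one attempt and no reset: what is moved stays moved. The work goes in short steps, Python scripts to look and compute and a tool call to move; the robot and the scene stay as the last step left them, time stands still between calls to the robot, and variables do not carry over. Pictures are saved under pics/ and viewed, at most 10 in all, crops included, and the job is handed in when it is done.

Besides the shell and the picture viewer there is one more tool, called after "Request:" as a command line: name --argument value ..., lists and objects as JSON in quotes. carry_out: Moves the arm, as the interface text tells. Its arguments: {"type":"object","properties":{"plan":{"type":"array","items":{"type":"number"}},"hand":{"type":"number"},"squeeze":{"type":"number"}},"required":["plan"]}

```bash
ls; mkdir -p pics; python3 - <<'E'
from plant import robot
import cv2,numpy as np
for n in("top","side"):
    p,d=robot.camera(n); np.savez(f"{n}0.npz",p=p,d=d)
    cv2.imwrite(f"pics/{n}0.png",p[:,:,::-1]); i=robot.camera_info(n); print(n,i)
s=robot.read_state(); print({k:np.round(v,3) for k,v in s.items()}, robot.tip_extent)
E
```

```text
pics
top {'fovy': 44.021965373195215, 'cx': 313.50683142251165, 'cy': 240.5394488356337, 'extrinsics': array([[-0.01145552,  0.98641861, -0.16385085,  0.36412296],
       [-0.99955492, -0.00678254,  0.02905081,  0.04306026],
       [ 0.02754494,  0.16411072,  0.98605727,  1.20662692],
       [ 0.        ,  0.        ,  0.        ,  1.        ]])}
side {'fovy': 51.32397251311062, 'cx': 319.32883186292713, 'cy': 240.6361798854199, 'extrinsics': array([[ 0.95003872,  0.17161457, -0.26071989,  0.32090832],
       [-0.31200382,  0.4981882 , -0.80898834, -0.70330895],
       [-0.00894661,  0.84991585,  0.52684248,  0.51507686],
       [ 0.        ,  0.        ,  0.        ,  1.        ]])}
{'time_s': np.float64(0.1), 'joints': array([ 1.35 ,  0.239, -0.014,  1.319,  0.   ,  1.571]), 'qvel': array([-0.001, -0.001,  0.   , -0.002,  0.   , -0.001]), 'joint_efforts': array([ 0.0000e+00, -5.3972e+01,  3.4700e+01,  1.3000e-02,  0.0000e+00,
        0.0000e+00]), 'ee_pos': array([0.115, 0.512, 0.253]), 'tool_rot': array([-0.   ,  0.11 ,  0.994, -0.001]), 'contact_force': array([-0.51 ,  0.191,  0.305]), 'ft_torque': array([ 0.083, -0.   ,  0.026]), 'grip_force': np.float64(0.0), 'opening': np.float64(0.085)} 0.022
```

View pics/top0.png

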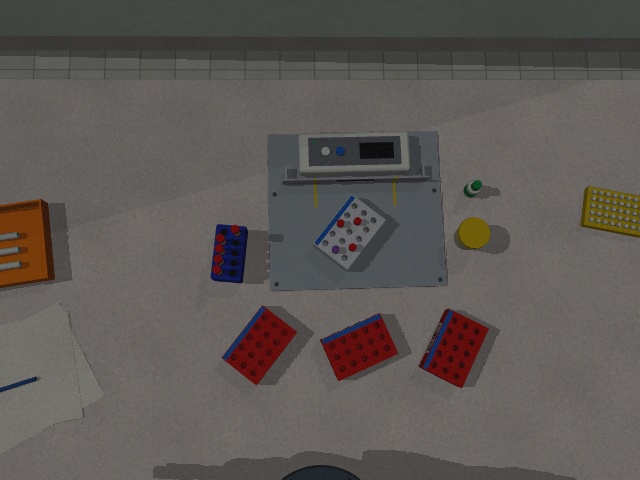

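View pics/side0.png

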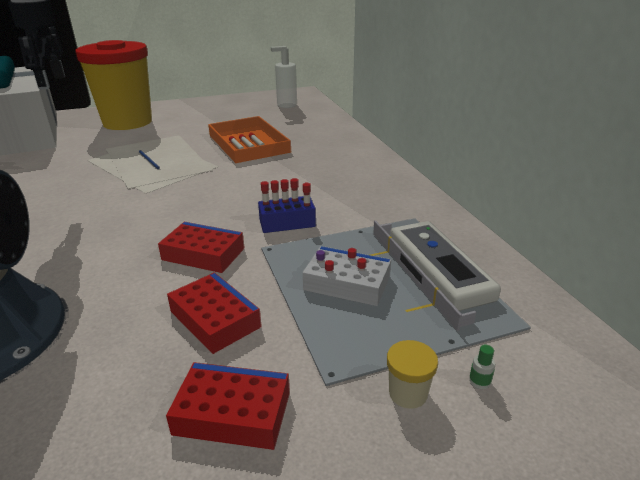

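The top view shows the white block at about (350,232). Its blue-striped side runs from (316,243) to (353,198) and faces up-left. The fence runs along row 180, and the yellow marks are at columns 316 and 394. The rack is at (230,253), the cup at (474,233) and the bottle at (473,188). The side view agrees.

```bash
cat > h.py <<'E'
import numpy as np,cv2
from plant import robot
def cam(n):
    p,d=robot.camera(n); return p,d,robot.camera_info(n)
def K(i): return 240/np.tan(np.radians(i["fovy"]/2))
def ray(i,uv,z):
    uv=np.atleast_2d(uv).astype(float);f=K(i);E=i["extrinsics"]
    r=np.c_[(uv[:,0]-i["cx"])/f,-(uv[:,1]-i["cy"])/f,-np.ones(len(uv))]@E[:3,:3].T
    return E[:3,3]+r*((z-E[2,3])/r[:,2])[:,None]
def cloud(i,d):
    v,u=np.mgrid[:480,:640];f=K(i);E=i["extrinsics"]
    c=np.stack([(u-i["cx"])/f*d,-(v-i["cy"])/f*d,-d],-1)
    w=c@E[:3,:3].T+E[:3,3]; w[d==0]=np.nan; return w
def proj(i,P):
    E=i["extrinsics"];c=(np.atleast_2d(P)-E[:3,3])@E[:3,:3];f=K(i)
    return np.c_[i["cx"]+f*c[:,0]/-c[:,2],i["cy"]-f*c[:,1]/-c[:,2]]
E
python3 - <<'E'
from h import *
np.set_printoptions(precision=4,suppress=True)
for n in("top","side"):
    z=np.load(n+"0.npz");p,d=z["p"],z["d"];i=robot.camera_info(n)
    hsv=cv2.cvtColor(p,cv2.COLOR_RGB2HSV);w=cloud(i,d)
    y=cv2.inRange(hsv,(20,90,70),(33,255,255))
    q=cv2.connectedComponentsWithStats(y)
    for k in range(1,q[0]):
        if q[2][k][4]>15:
            m=q[1]==k; uv=np.argwhere(m)[:,::-1]; W=ray(i,uv,.005)
            if .4<W[:,0].mean()<.9 and abs(W[:,1].mean())<.3:
                c,s,a=cv2.minAreaRect(W[:,:2].astype(np.float32)); print(n,"yellow",q[2][k],np.array(c),np.array(s),a, "z",np.nanmedian(w[m][:,2]))
    b=cv2.inRange(hsv,(100,120,60),(128,255,255))
    q=cv2.connectedComponentsWithStats(b)
    for k in range(1,q[0]):
        if q[2][k][4]>20:
            m=q[1]==k; W=ray(i,np.argwhere(m)[:,::-1],.041)
            if .4<W[:,0].mean()<.9 and abs(W[:,1].mean())<.3:
                print(n,"blue",q[2][k],cv2.minAreaRect(W[:,:2].astype(np.float32)),np.nanmedian(w[m][:,2]))
    # block top via depth
    m=(abs(w[...,2]-.041)<.006)&(w[...,0]>.45)&(w[...,0]<.9)&(abs(w[...,1])<.25)
    q=cv2.connectedComponentsWithStats(m.astype(np.uint8))
    for k in range(1,q[0]):
        if q[2][k][4]>150:
            mm=q[1]==k;W=w[mm]
            r=cv2.minAreaRect(ray(i,np.argwhere(mm)[:,::-1],np.median(W[:,2]))[:,:2].astype(np.float32)); print(n,"top",q[2][k],np.median(W[:,2]),r,"\n",cv2.boxPoints(r))
    m=(abs(w[...,0]-.6)<.25)&(abs(w[...,1])<.2);print("plate z",np.nanmedian(w[m][:,2]))
E
```

```text
top yellow [392 182   4  24  61] [ 0.6623 -0.1614] [0.0494 0.0056] 1.1964467763900757 z 0.005415765428463226
top yellow [314 184   3  24  68] [0.6588 0.0035] [0.0042 0.0491] 89.3355712890625 z 0.005626651784682135
top blue [336 146   9   9  61] ((0.7451438307762146, -0.04764962196350098), (0.01639529876410961, 0.017053255811333656), 88.98650360107422) 0.04206552856184498
top blue [315 196  40  49 254] ((0.5998239517211914, -0.03358285874128342), (0.008354976773262024, 0.12332811951637268), 51.632965087890625) 0.04121565960507767
top blue [211 225  35  56 768] ((0.5357852578163147, 0.17847765982151031), (0.058451954275369644, 0.10861962288618088), 84.62605285644531) 0.04508935917795842
top top [ 299  131  112   42 3968] 0.03888892617409179 ((0.7425380945205688, -0.07672202587127686), (0.08471512794494629, 0.22752876579761505), 1.3177874088287354) 
 [[ 0.6976  0.036 ]
 [ 0.7028 -0.1914]
 [ 0.7875 -0.1895]
 [ 0.7823  0.038 ]]
top top [ 313  195   73   75 2234] 0.04109090355493916 ((0.5760020613670349, -0.0625988095998764), (0.08589818328619003, 0.12923423945903778), 51.641727447509766) 
[... 1594 characters left out ...]
363 ((0.6858221888542175, -0.07991540431976318), (0.005667384248226881, 0.298806756734848), 1.2226061820983887) 
 [[ 0.6798  0.0694]
 [ 0.6862 -0.2293]
 [ 0.6918 -0.2292]
 [ 0.6855  0.0695]]
side top [ 392  221  109   77 3468] 0.0384048940050572 ((0.7403819561004639, -0.08320725709199905), (0.0837348997592926, 0.22678512334823608), 1.1756032705307007) 
 [[ 0.6962  0.0293]
 [ 0.7008 -0.1974]
 [ 0.7846 -0.1957]
 [ 0.7799  0.031 ]]
side top [ 303  246   88   46 2171] 0.040720914664878816 ((0.5735094547271729, -0.068262979388237), (0.0948113352060318, 0.12997566163539886), 51.620361328125) 
 [[ 0.4931 -0.0651]
 [ 0.595  -0.1458]
 [ 0.6539 -0.0714]
 [ 0.552   0.0092]]
plate z 0.005394121413424546
```

Reader: origin at about (0.684, -0.0795), yaw 1.2°. The block is 50.4° off it, with its centre at reader (-108, +19) mm. I'll move over the free spot left of the block with the fingers shut and the tool square to the reader.

Request:
carry_out --plan '[-0.04,-0.03,0,0,0,-0.1,-0.08,-0.06,0,0,0,-0.2,-0.12,-0.09,0,0,0,-0.241,-0.16,-0.12,0,0,0,-0.241,-0.2,-0.15,0,0,0,-0.241,-0.24,-0.18,0,0,0,-0.241,-0.28,-0.21,0,0,0,-0.241,-0.32,-0.24,0,0,0,-0.241]' --hand 0

```text
time_s: 0.9
ee_pos: [0.3754, 0.2061, 0.2533]
tool_rot: [0.0, -0.01, 1.0, 0.0]
contact_force: [1.2, 1.1, 0.3]
opening: -0.0001
grip_force: 0.0
```

```bash
cat >> h.py <<'E'
O=np.array([.684,-.0795]);YAW=np.radians(1.2)
def toR(p): p=np.atleast_2d(p)[:,:2]-O; c,s=np.cos(YAW),np.sin(YAW); return np.c_[p[:,0]*c+p[:,1]*s,-p[:,0]*s+p[:,1]*c]*1000
def st():
    from scipy.spatial.transform import Rotation as Rn
    s=robot.read_state();q=s["tool_rot"];M=Rn.from_quat([q[1],q[2],q[3],q[0]]).as_matrix()
    print("t%.2f tool reader mm"%s["time_s"],toR(s["ee_pos"])[0].round(1),"z%.1f"%(s["ee_pos"][2]*1000),"xdir",np.degrees(np.arctan2(M[1,0],M[0,0])).round(1),"tilt",M[2].round(3),"F",np.round(s["contact_force"],1),"tip",robot.tip_extent,"op",round(float(s["opening"]),4))
E
python3 -c "
from h import *
st();print(robot.read_state()['ee_pos'])"
```

```text
t0.90 tool reader mm [-302.5  292. ] z253.3 xdir -178.8 tilt [-0.  0. -1.] F [1.2 1.1 0.3] tip 0.022 op -0.0001
[0.37543059 0.20611262 0.25331687]
```

Request:
carry_out --plan '[-0.03,-0.038,0,0,0,0,-0.06,-0.076,0,0,0,0,-0.09,-0.114,0,0,0,0,-0.12,-0.152,0,0,0,0,-0.1445,-0.182,0,0,0,0,-0.1445,-0.182,0.045,0,0,0,-0.1445,-0.182,0.09,0,0,0,-0.1445,-0.182,0.135,0,0,0]'

```text
time_s: 1.7
ee_pos: [0.5228, 0.0283, 0.1167]
tool_rot: [0.0, -0.01, 1.0, -0.0]
contact_force: [0.3, -0.2, -0.2]
opening: -0.0004
grip_force: 0.0
```

Request:
carry_out --plan '[0,0,0.03,0,0,0,0,0,0.05,0,0,0,0,0,0.062,0,0,0,0,0,0.068,0,0,0,0,0,0.074,0,0,0,0,0,0.077,0,0,0]'

```text
time_s: 2.3
ee_pos: [0.5232, 0.0289, 0.0416]
tool_rot: [0.0, -0.01, 1.0, -0.0]
contact_force: [-0.2, 0.3, 0.4]
opening: -0.0
grip_force: 0.0
```

```bash
python3 -c "
from h import *
st()
for n in('top','side'):
    p,d,i=cam(n); cv2.imwrite('pics/%s1.png'%n,p[:,:,::-1])
    P=robot.read_state()['ee_pos'];print(n,proj(i,[P,P-[0,0,.022]]))
a=cv2.imread('pics/top1.png')[120:320,220:500];b=cv2.imread('pics/side1.png')[150:350,230:510]
cv2.imwrite('pics/c1.png',cv2.resize(np.vstack([a,b]),None,fx=1.45,fy=1.45,interpolation=cv2.INTER_CUBIC))"
```

```text
t2.30 tool reader mm [-158.5  111.8] z41.6 xdir -178.8 tilt [-0.001 -0.    -1.   ] F [-0.2  0.3  0.4] tip 0.022 op -0.0
top [[303.51711507 257.89758383]
 [303.39761562 259.37350515]]
side [[301.35499941 242.26619487]
 [301.6934247  252.553608  ]]
```

View pics/c1.png

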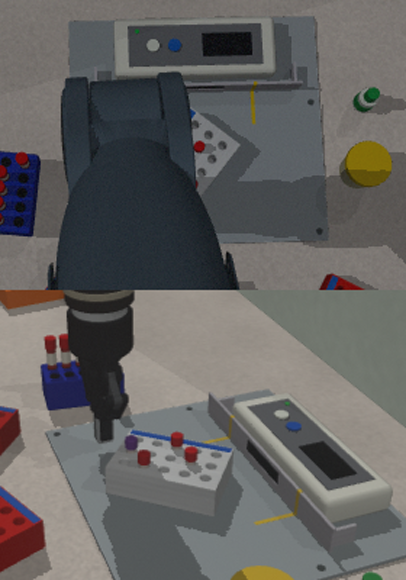

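The crops show the shut fingertips standing beside the label_left end of the block at about (105,435) in the crop, clear of the tubes. I'll push along the end-face normal near label_left.

Request:
carry_out --plan '[-0.008,-0.007,0.003,0,0,0,-0.0125,-0.0105,0.004,0,0,0,-0.017,-0.014,0.004,0,0,0,-0.0215,-0.018,0.004,0,0,0,-0.026,-0.0215,0.004,0,0,0,-0.0305,-0.025,0.004,0,0,0,-0.035,-0.0285,0.004,0,0,0,-0.035,-0.0285,0.004,0,0,0]'

```text
time_s: 3.2
ee_pos: [0.5593, 0.0005, 0.0373]
tool_rot: [0.0, -0.01, 1.0, -0.0]
contact_force: [-0.1, 0.5, -0.2]
opening: -0.0001
grip_force: 0.2
```

```bash
cat >> h.py <<'E'
def block(n="side"):
    p,d,i=cam(n);w=cloud(i,d);hsv=cv2.cvtColor(p,cv2.COLOR_RGB2HSV)
    inr=(w[...,0]>.44)&(w[...,0]<.72)&(w[...,1]>-.26)&(w[...,1]<.12)
    r=toR(w.reshape(-1,3)).reshape(480,640,2)
    blue=(cv2.inRange(hsv,(100,120,50),(128,255,255))>0)
    white=(hsv[...,1]<60)
    m=inr&(abs(w[...,2]-.041)<.004)&(blue|white)&(r[...,0]<3)
    q=cv2.connectedComponentsWithStats(m.astype(np.uint8));k=1+np.argmax(q[2][1:,4]);mm=q[1]==k
    P=toR(ray(i,np.argwhere(mm)[:,::-1],.041));c,s,_=rr=cv2.minAreaRect(P.astype(np.float32))
    B=toR(ray(i,np.argwhere(mm&blue)[:,::-1],.041))
    box=cv2.boxPoints(rr);e=[box[1]-box[0],box[2]-box[1]];L=e[0] if np.hypot(*e[0])>np.hypot(*e[1]) else e[1]
    L=L/np.hypot(*L); nrm=np.array([L[1],-L[0]])
    if len(B) and nrm@(B.mean(0)-c)<0: nrm=-nrm
    phi=np.degrees(np.arctan2(nrm[1],nrm[0]));y=np.array([-nrm[1],nrm[0]])
    # anchor on extremes: centre from each side
    a=P@nrm;b=P@y
    print(n,"phi %.1f"%phi,"c",np.round(c,1),"size",np.round(s,1),"npx",mm.sum(),"blue n-extent",np.percentile(B@nrm,[2,98]).round(1) if len(B) else "","n-range",a.min().round(1),a.max().round(1),"y-range",b.min().round(1),b.max().round(1))
    c=np.array(c)
    for nm,q in(("LL",(43,64)),("LR",(43,-64)),("BL",(-43,64)),("BR",(-43,-64))): print(nm,(c+q[0]*nrm+q[1]*y).round(1),end=" ")
    print()
E
python3 -c "
from h import *
st();block();block('top')"
```

```text
t3.20 tool reader mm [-123.    82.6] z37.3 xdir -178.9 tilt [-0.001 -0.001 -1.   ] F [-0.1  0.5 -0.2] tip 0.022 op -0.0001
side phi 42.8 c [-107.3    6.9] size [ 96.2 156.7] npx 2085 blue n-extent [-39.7 -31.7] n-range -122.1 -25.9 y-range -0.4 156.3
LL [-119.1   83.1] LR [-32.2 -10.8] BL [-182.3   24.7] BR [-95.4 -69.2] 
top phi -47.8 c [-79.3 -40.9] size [54.8 42.1] npx 297 blue n-extent  n-range -44.0 -1.9 y-range -113.6 -58.8
LL [ -3.  -29.8] LR [ -97.8 -115.7] BL [-60.8  34. ] BR [-155.6  -52. ]
```

```bash
sed -i 's/white=(hsv\[...,1\]<60)/white=(hsv[...,1]<60)\&(hsv[...,2]>VT)/' h.py; sed -i '1a VT=110' h.py
python3 -c "
from h import *
p,d=np.load('side0.npz').values();hsv=cv2.cvtColor(p,cv2.COLOR_RGB2HSV)
print(np.percentile(hsv[265:275,320:345,2],[5,50]),np.percentile(hsv[330:350,330:350,2],[5,50,95]))
block()
p,d,i=cam('side');cv2.imwrite('pics/s2.png',cv2.resize(p[200:350,250:500,::-1],None,fx=2.4,fy=2.4))"
```

```text
[ 84.  120.5] [119. 120. 120.]
side phi 42.9 c [-98.6  -2.4] size [ 87.9 128.3] npx 1602 blue n-extent [-39.6 -31.6] n-range -117.9 -30.0 y-range 1.1 129.4
LL [-110.6   73.7] LR [-23.5 -20.1] BL [-173.6   15.2] BR [-86.6 -78.6]
```

View pics/s2.png

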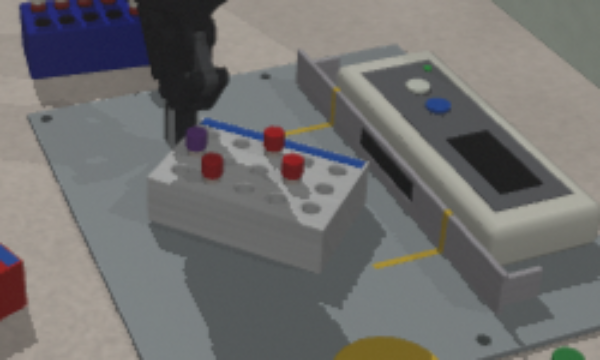

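The picture shows the fingertips still on the end face by label_left (about (180,130) in the crop), with the block flat and its tubes untouched. φ is now 43° and the centre is at (-99,-2). I'll push on, turning more toward -y.

Request:
carry_out --plan '[-0.003,-0.004,0,0,0,0,-0.006,-0.008,0,0,0,0,-0.009,-0.0125,0,0,0,0,-0.0115,-0.017,0,0,0,0,-0.014,-0.021,0,0,0,0,-0.0165,-0.0255,0,0,0,0,-0.0185,-0.03,0,0,0,0,-0.0185,-0.03,0,0,0,0]'

```text
time_s: 4.2
ee_pos: [0.5779, -0.0295, 0.0373]
tool_rot: [0.0, -0.01, 1.0, -0.0]
contact_force: [0.1, 0.1, 0.5]
opening: 0.0
grip_force: 0.1
```

```bash
python3 -c "
from h import *
st();block()"
```

```text
t4.20 tool reader mm [-105.    52.2] z37.3 xdir -178.9 tilt [-0.    -0.001 -1.   ] F [0.1 0.1 0.5] tip 0.022 op 0.0
side phi 36.0 c [-88.9 -34.5] size [ 88.8 128.6] npx 1712 blue n-extent [-57.5 -49.6] n-range -136.6 -47.8 y-range -40.0 88.7
LL [-91.7  42.6] LR [-16.5 -61. ] BL [-161.3   -7.9] BR [ -86.1 -111.5]
```

Request:
carry_out --plan '[0.035,0.02,0,0,0,0,0.06,0.004,0,0,0,0,0.083,-0.012,0,0,0,0,0.083,-0.052,0,0,0,0,0.083,-0.095,0,0,0,0,0.071,-0.095,0,0,0,0]'

```text
time_s: 4.85
ee_pos: [0.5077, -0.1294, 0.0378]
tool_rot: [0.0, -0.008, 1.0, -0.001]
contact_force: [0.9, 0.1, -0.9]
opening: -0.0001
grip_force: 0.0
```

Request:
carry_out --plan '[-0.009,0.007,0,0,0,0,-0.014,0.0105,0,0,0,0,-0.017,0.0125,0,0,0,0,-0.022,0.016,0,0,0,0,-0.027,0.019,0,0,0,0,-0.0325,0.022,0,0,0,0,-0.038,0.0245,0,0,0,0,-0.038,0.0245,0,0,0,0]'

```text
time_s: 5.65
ee_pos: [0.5471, -0.0992, 0.0373]
tool_rot: [0.001, -0.01, 1.0, -0.0]
contact_force: [-0.1, -0.2, 0.8]
opening: 0.0002
grip_force: 0.0
```

```bash
python3 -c "
from h import *
st();block()
p,d,i=cam('side');cv2.imwrite('pics/s3.png',cv2.resize(p[200:350,250:500,::-1],None,fx=2.4,fy=2.4))"
```

```text
t5.65 tool reader mm [-137.3  -16.9] z37.3 xdir -178.8 tilt [-0.001 -0.    -1.   ] F [-0.1 -0.2  0.8] tip 0.022 op 0.0002
side phi 24.6 c [-70.4 -33.2] size [ 87.8 128.4] npx 1708 blue n-extent [-43.4 -34.9] n-range -121.7 -33.9 y-range -65.1 63.3
LL [-57.9  42.8] LR [ -4.6 -73.5] BL [-136.1    7. ] BR [ -82.8 -109.3]
```

View pics/s3.png

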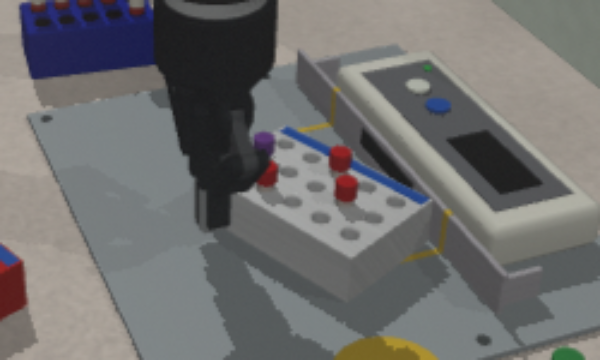

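φ is 25° and the centre is at (-70,-33); the block is flat and clear of the fence. It now needs +y as well as more clockwise turn, so I'll push on the right end near its back corner.

Request:
carry_out --plan '[0.021,-0.015,0,0,0,0,0.015,-0.05,0,0,0,0,0.007,-0.085,0,0,0,0,-0.007,-0.11,0,0,0,0,-0.037,-0.128,0,0,0,0,-0.06,-0.127,0,0,0,0,-0.08,-0.123,0,0,0,0,-0.08,-0.117,0,0,0,0]'

```text
time_s: 6.55
ee_pos: [0.6309, -0.2158, 0.0374]
tool_rot: [0.001, -0.01, 1.0, -0.0]
contact_force: [1.0, -0.2, -0.1]
opening: -0.0
grip_force: 0.0
```

```bash
python3 -c "
from h import *
st();block()"
```

```text
t6.55 tool reader mm [ -55.9 -135.1] z37.4 xdir -178.9 tilt [-0.003 -0.001 -1.   ] F [ 1.  -0.2 -0.1] tip 0.022 op -0.0
side phi 24.7 c [-70.7 -33.4] size [ 88.8 128.2] npx 1510 blue n-extent [-43.3 -35.8] n-range -122.6 -33.8 y-range -64.9 63.3
LL [-58.4  42.7] LR [ -4.9 -73.6] BL [-136.5    6.7] BR [ -83.  -109.5]
```

Request:
carry_out --plan '[0.005,0.011,0,0,0,0,0.007,0.017,0,0,0,0,0.0095,0.023,0,0,0,0,0.012,0.029,0,0,0,0,0.014,0.035,0,0,0,0,0.016,0.041,0,0,0,0,0.0175,0.047,0,0,0,0,0.0175,0.047,0,0,0,0]'

```text
time_s: 7.4
ee_pos: [0.6096, -0.1673, 0.0374]
tool_rot: [-0.0, -0.011, 1.0, 0.0]
contact_force: [-0.5, -0.7, 0.3]
opening: 0.0002
grip_force: 0.0
```

```bash
python3 -c "
from h import *
st();block()"
```

```text
t7.40 tool reader mm [-76.2 -86.2] z37.4 xdir -178.8 tilt [ 0.     0.001 -1.   ] F [-0.5 -0.7  0.3] tip 0.022 op 0.0002
side phi 17.3 c [-70.8  -2.5] size [ 87.5 128.1] npx 998 blue n-extent [-33.4 -26.4] n-range -112.1 -24.6 y-range -45.4 82.8
LL [-48.9  71.4] LR [-10.7 -50.8] BL [-131.    45.8] BR [-92.8 -76.4]
```

Request:
carry_out --plan '[-0.006,-0.029,0,0,0,0,0.034,-0.036,0,0,0,0,0.074,-0.019,0,0,0,0,0.089,0.021,0,0,0,0,0.089,0.061,0,0,0,0,0.082,0.096,0,0,0,0,0.077,0.102,0,0,0,0]'

```text
time_s: 8.15
ee_pos: [0.5307, -0.0649, 0.0376]
tool_rot: [0.0, -0.012, 1.0, 0.001]
contact_force: [-1.1, -0.7, -0.9]
opening: 0.0002
grip_force: 0.0
```

```bash
python3 -c "
from h import *
st();block()"
```

```text
t8.15 tool reader mm [-152.9   17.8] z37.6 xdir -178.7 tilt [-0.     0.001 -1.   ] F [-1.1 -0.7 -0.9] tip 0.022 op 0.0002
side phi 17.0 c [-70.7  -2.6] size [ 87.2 128.7] npx 1661 blue n-extent [-34.1 -26. ] n-range -112.0 -24.8 y-range -46.1 82.6
LL [-48.4  71.2] LR [-10.9 -51.2] BL [-130.6   46. ] BR [-93.1 -76.4]
```

Request:
carry_out --plan '[-0.012,0.003,0,0,0,0,-0.018,0.005,0,0,0,0,-0.024,0.0065,0,0,0,0,-0.03,0.008,0,0,0,0,-0.036,0.009,0,0,0,0,-0.042,0.0095,0,0,0,0,-0.047,0.01,0,0,0,0,-0.047,0.01,0,0,0,0]'

```text
time_s: 9.0
ee_pos: [0.5781, -0.0574, 0.037]
tool_rot: [-0.0, -0.01, 1.0, -0.0]
contact_force: [-0.1, -0.1, -1.0]
opening: -0.0001
grip_force: 0.1
```

```bash
python3 -c "
from h import *
st();block()"
```

```text
t9.00 tool reader mm [-105.4   24.3] z37.0 xdir -178.9 tilt [ 0. -0. -1.] F [-0.1 -0.1 -1. ] tip 0.022 op -0.0001
side phi 6.1 c [-48.9  -8.1] size [ 86.8 130.5] npx 1533 blue n-extent [-15.6  -7.5] n-range -92.9 -6.1 y-range -68.1 62.3
LL [-12.9  60.1] LR [  0.7 -67.2] BL [-98.4  51. ] BR [-84.8 -76.3]
```

Request:
carry_out --plan '[0.02,-0.004,0,0,0,0,0.03,-0.05,0,0,0,0,0.03,-0.098,0,0,0,0,0.012,-0.138,0,0,0,0,-0.02,-0.143,0,0,0,0,-0.04,-0.142,0,0,0,0,-0.04,-0.136,0,0,0,0,-0.04,-0.136,0,0,0,0]'

```text
time_s: 9.85
ee_pos: [0.62, -0.1917, 0.037]
tool_rot: [-0.0, -0.01, 1.0, 0.0]
contact_force: [-0.1, 0.2, -0.2]
opening: -0.0002
grip_force: 0.0
```

```bash
python3 -c "
from h import *
st();block();block('top')
p,d,i=cam('side');q,d,i=cam('top')
cv2.imwrite('pics/c4.png',cv2.resize(np.vstack([p[200:350,250:500,::-1],q[120:300,250:500,::-1]]),None,fx=1.8,fy=1.8))"
```

```text
t9.85 tool reader mm [ -66.3 -110.9] z37.0 xdir -178.8 tilt [ 0.001  0.    -1.   ] F [-0.1  0.2 -0.2] tip 0.022 op -0.0002
side phi -174.5 c [-53.5  -7.2] size [ 78.  128.3] npx 920 blue n-extent  n-range 14.9 92.9 y-range -62.1 66.2
LL [-90.2 -75. ] LR [-102.4   52.4] BL [ -4.5 -66.8] BR [-16.8  60.6] 
top phi 5.9 c [-46.3  -4.7] size [ 88.2 128.7] npx 1636 blue n-extent [-14.1  -5.6] n-range -90.6 -2.4 y-range -64.3 64.4
LL [-10.1  63.4] LR [  3.1 -63.9] BL [-95.6  54.5] BR [-82.5 -72.8]
```

View pics/c4.png

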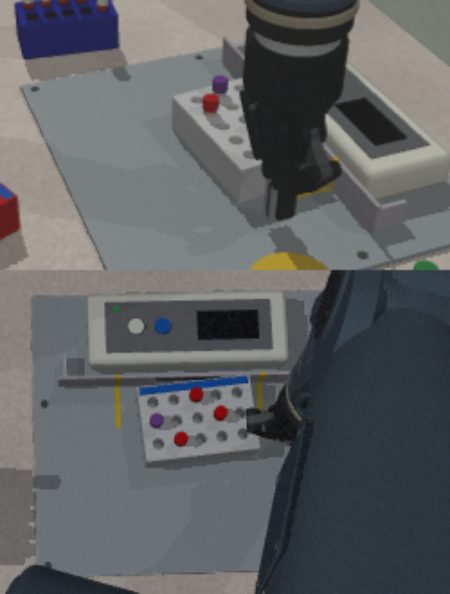

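The top view sees the whole block: φ 5.9°, about 6 mm too far to -y relative to the yellow lines at crop (118,400) and (262,390). The right fence corner is close. I'll push the right end +y by a few mm.

Request:
carry_out --plan '[0,0.008,0,0,0,0,0,0.014,0,0,0,0,0,0.018,0,0,0,0,0,0.021,0,0,0,0,0,0.024,0,0,0,0,0,0.027,0,0,0,0,0,0.027,0,0,0,0]'

```text
time_s: 10.75
ee_pos: [0.6197, -0.1651, 0.0374]
tool_rot: [-0.0, -0.01, 1.0, -0.0]
contact_force: [0.4, -0.6, 0.3]
opening: 0.0001
grip_force: 0.4
```

```bash
cat >> h.py <<'E'
def marks():
    p,d,i=cam("top");hsv=cv2.cvtColor(p,cv2.COLOR_RGB2HSV)
    q=cv2.connectedComponentsWithStats(cv2.inRange(hsv,(18,70,60),(35,255,255)))
    for k in range(1,q[0]):
        if q[2][k][4]>15:
            W=toR(ray(i,np.argwhere(q[1]==k)[:,::-1],.005))
            if -70<W[:,0].mean()<10 and abs(W[:,1].mean())<120: print("mark y",W[:,1].mean().round(1),"x",W[:,0].min().round(1),W[:,0].max().round(1))
E
python3 -c "
from h import *
st();block('top');marks()"
```

```text
t10.75 tool reader mm [-66.1 -84.2] z37.4 xdir -178.8 tilt [ 0. -0. -1.] F [ 0.4 -0.6  0.3] tip 0.022 op 0.0001
top phi 5.3 c [-45.6  -3.1] size [ 88.4 128.4] npx 1519 blue n-extent [-13.5  -5.2] n-range -89.9 -1.4 y-range -63.1 65.3
LL [-8.7 64.6] LR [  3.2 -62.9] BL [-94.3  56.6] BR [-82.4 -70.9] 
mark y 83.4 x -48.1 14.0
```

Request:
carry_out --plan '[0,0.002,0,0,0,0,0,0.004,0,0,0,0,0,0.0045,0,0,0,0,0,0.0045,0,0,0,0]'

```text
time_s: 11.25
ee_pos: [0.6196, -0.1607, 0.0373]
tool_rot: [-0.0, -0.01, 1.0, -0.0]
contact_force: [-1.1, -3.9, 0.1]
opening: 0.0001
grip_force: 1.7
```

```bash
python3 -c "
from h import *
st();block('top');marks()"
```

```text
t11.25 tool reader mm [-66.1 -79.9] z37.3 xdir -178.8 tilt [ 0. -0. -1.] F [-1.1 -3.9  0.1] tip 0.022 op 0.0001
top phi 4.3 c [-45.2   0.6] size [ 86.9 128.5] npx 1549 blue n-extent [-12.1  -4.2] n-range -88.4 -1.6 y-range -60.3 68.2
LL [-7.  67.6] LR [  2.5 -60. ] BL [-92.8  61.3] BR [-83.3 -66.4] 
mark y 83.4 x -48.1 14.0
```

Request:
carry_out --plan '[0,-0.025,0,0,0,0,0.03,-0.033,0,0,0,0,0.066,-0.01,0,0,0,0,0.07,0.036,0,0,0,0,0.07,0.081,0,0,0,0,0.07,0.081,0,0,0,0]'

```text
time_s: 11.95
ee_pos: [0.5473, -0.0764, 0.0375]
tool_rot: [-0.0, -0.012, 1.0, 0.001]
contact_force: [-0.7, -1.5, -0.8]
opening: -0.0002
grip_force: 0.0
```

Request:
carry_out --plan '[0,0,0,0,0,0,0,0,0,0,0,0,0,0,0,0,0,0,0,0,0,0,0,0,-0.01,0,0,0,0,0]' --hand 60

```text
time_s: 12.45
ee_pos: [0.5572, -0.0816, 0.0372]
tool_rot: [-0.001, -0.009, 1.0, 0.0]
contact_force: [-0.4, 0.2, 0.2]
opening: 0.0513
grip_force: 0.0
```

```bash
python3 -c "
from h import *
st();block('side')
p,d,i=cam('side');cv2.imwrite('pics/s5.png',cv2.resize(p[200:350,250:500,::-1],None,fx=2.4,fy=2.4))"
```

```text
t12.45 tool reader mm [-126.8    0.5] z37.2 xdir -178.9 tilt [ 0.001  0.    -1.   ] F [-0.4  0.2  0.2] tip 0.022 op 0.0513
side phi 4.2 c [-46.8  -2.9] size [ 88.  130.8] npx 1482 blue n-extent [-13.6  -6.2] n-range -90.9 -2.9 y-range -64.8 65.9
LL [-8.7 64.1] LR [  0.8 -63.6] BL [-94.4  57.7] BR [-85.  -69.9]
```

View pics/s5.png

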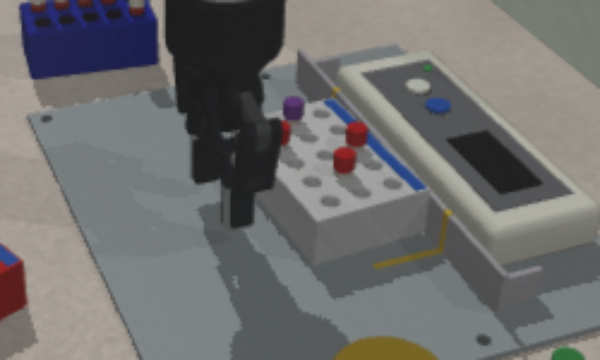

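The fingers are open around y≈0, behind the block's back face and clear of it. I'll lower 4 mm and push squarely toward the fence.

Request:
carry_out --plan '[-0.01,0,0.003,0,0,0,-0.016,0,0.004,0,0,0,-0.019,0,0.004,0,0,0,-0.022,0,0.004,0,0,0,-0.025,0,0.004,0,0,0,-0.028,0,0.004,0,0,0,-0.028,0,0.004,0,0,0]'

```text
time_s: 13.25
ee_pos: [0.5852, -0.0798, 0.033]
tool_rot: [-0.001, -0.01, 1.0, 0.0]
contact_force: [-2.8, 2.1, 1.7]
opening: 0.0513
grip_force: 1.7
```

```bash
python3 -c "
from h import *
st();block('side')"
```

```text
t13.25 tool reader mm [-98.8   1.7] z33.0 xdir -178.8 tilt [ 0.002  0.001 -1.   ] F [-2.8  2.1  1.7] tip 0.022 op 0.0513
side phi 0.9 c [-43.9  -3.4] size [ 86.3 130.9] npx 1175 blue n-extent [-11.2  -2.7] n-range -87.1 -0.8 y-range -68.2 62.8
LL [-1.9 61.3] LR [  0.  -66.7] BL [-87.9  59.9] BR [-86. -68.]
```

Nearly flush. I'll press on a little and watch the force.

Request:
carry_out --plan '[-0.0015,0,0,0,0,0,-0.003,0,0,0,0,0,-0.004,0,0,0,0,0,-0.004,0,0,0,0,0]'

```text
time_s: 13.7
ee_pos: [0.5883, -0.0799, 0.033]
tool_rot: [-0.002, -0.01, 1.0, 0.0]
contact_force: [-6.2, 2.1, 3.6]
opening: 0.0511
grip_force: 3.6
```

```bash
python3 -c "
from h import *
st();block('side')"
```

```text
t13.70 tool reader mm [-95.6   1.6] z33.0 xdir -178.8 tilt [ 0.003  0.001 -1.   ] F [-6.2  2.1  3.6] tip 0.022 op 0.0511
side phi -0.2 c [-41.7  -5.4] size [131.   85.1] npx 1146 blue n-extent [-8.7 -1. ] n-range -84.2 0.8 y-range -71.0 60.0
LL [ 1.5 58.5] LR [  1.1 -69.5] BL [-84.5  58.7] BR [-84.9 -69.3]
```

Request:
carry_out --plan '[-0.0015,0,0,0,0,0,-0.0025,0,0,0,0,0,-0.0025,0,0,0,0,0]'

```text
time_s: 14.05
ee_pos: [0.5884, -0.0798, 0.033]
tool_rot: [-0.004, -0.01, 1.0, 0.0]
contact_force: [-16.8, 1.7, 11.0]
opening: 0.0509
grip_force: 8.4
```

```bash
python3 -c "
from h import *
st();block('side')"
```

```text
t14.05 tool reader mm [-95.6   1.7] z33.0 xdir -178.8 tilt [ 0.007  0.001 -1.   ] F [-16.8   1.7  11. ] tip 0.022 op 0.0509
side phi -0.1 c [-41.8  -3.4] size [133.  85.] npx 1144 blue n-extent [-8.7 -1.1] n-range -84.3 0.7 y-range -70.0 63.0
LL [ 1.3 60.5] LR [  1.2 -67.5] BL [-84.7  60.6] BR [-84.8 -67.4]
```

Flush: position stalled and the force rose to 17 N. I'll back straight off, then go to the right end with the hand shut and check with the top camera.

Request:
carry_out --plan '[0.006,0,0,0,0,0,0.03,0,0,0,0,0,0.055,0,0,0,0,0,0.055,-0.04,0,0,0,0,0.055,-0.085,0,0,0,0,0.045,-0.13,0,0,0,0]'

```text
time_s: 14.7
ee_pos: [0.5499, -0.2125, 0.034]
tool_rot: [0.001, -0.011, 1.0, -0.0]
contact_force: [1.3, 0.9, -0.2]
opening: 0.0513
grip_force: 0.0
```

Request:
carry_out --plan '[-0.02,-0.012,0,0,0,0,-0.05,-0.01,0,0,0,0,-0.075,-0.005,0,0,0,0,-0.075,-0.005,0,0,0,0]' --hand 0

```text
time_s: 15.1
ee_pos: [0.6288, -0.2149, 0.0335]
tool_rot: [0.002, -0.01, 1.0, -0.001]
contact_force: [0.1, 0.2, -0.2]
opening: 0.0003
grip_force: 0.0
```

```bash
python3 -c "
from h import *
st();block('top');marks()
q,d,i=cam('top')
cv2.imwrite('pics/t6.png',cv2.resize(q[120:270,250:480,::-1],None,fx=3.4,fy=3.4,interpolation=cv2.INTER_CUBIC))"
```

```text
t15.10 tool reader mm [ -58.  -134.2] z33.5 xdir -178.8 tilt [-0.004 -0.001 -1.   ] F [ 0.1  0.2 -0.2] tip 0.022 op 0.0003
top phi -0.4 c [-40.6  -2.1] size [129.1  87.3] npx 1754 blue n-extent [-7.8  0.9] n-range -84.3 3.0 y-range -67.0 62.1
LL [ 2.8 61.5] LR [  1.9 -66.5] BL [-83.2  62.2] BR [-84.1 -65.8] 
mark y -82.3 x -48.1 14.1
mark y 83.4 x -48.1 14.0
```

View pics/t6.png

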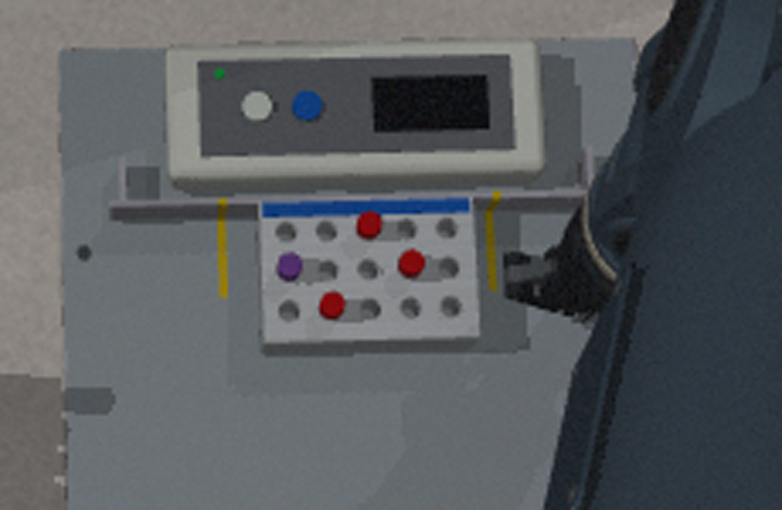

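The label side is flush with the fence. The block is about 2.7 mm too far to -y (ends at 62 and -67, marks centred on about +0.5). I'll nudge the middle of the right end.

Request:
carry_out --plan '[-0.015,0.03,0,0,0,0,-0.015,0.044,0,0,0,0,-0.015,0.05,0,0,0,0,-0.015,0.053,0,0,0,0,-0.015,0.055,0,0,0,0,-0.015,0.057,0,0,0,0,-0.015,0.057,0,0,0,0]'

```text
time_s: 15.95
ee_pos: [0.6384, -0.1586, 0.0335]
tool_rot: [-0.0, -0.009, 1.0, -0.001]
contact_force: [-2.2, -3.4, 1.2]
opening: 0.0002
grip_force: 1.9
```

```bash
python3 -c "
from h import *
st();block('top');block('top');marks()"
```

```text
t15.95 tool reader mm [-47.3 -78.2] z33.5 xdir -178.9 tilt [ 0.001 -0.001 -1.   ] F [-2.2 -3.4  1.2] tip 0.022 op 0.0002
top phi -0.9 c [-41.3   2.3] size [124.8  86.9] npx 1487 blue n-extent [-8.2  0.9] n-range -84.7 2.1 y-range -60.7 64.0
LL [ 2.8 65.6] LR [  0.7 -62.4] BL [-83.2  67. ] BR [-85.3 -61. ] 
top phi -0.9 c [-41.3   2.4] size [124.9  86.8] npx 1472 blue n-extent [-8.2  0.8] n-range -84.7 2.1 y-range -60.7 64.1
LL [ 2.8 65.7] LR [  0.7 -62.3] BL [-83.2  67.1] BR [-85.3 -60.9] 
mark y 83.4 x -48.1 14.0
```

Request:
carry_out --plan '[0,-0.02,0,0,0,0,0.02,-0.04,0,0,0,0,0.055,-0.04,0,0,0,0,0.085,-0.01,0,0,0,0,0.09,0.035,0,0,0,0,0.09,0.08,0,0,0,0,0.09,0.08,0,0,0,0]'

```text
time_s: 16.8
ee_pos: [0.5471, -0.0761, 0.0336]
tool_rot: [0.0, -0.012, 1.0, 0.001]
contact_force: [-0.4, -0.5, 0.3]
opening: 0.0
grip_force: 0.0
```

Request:
carry_out --plan '[0,0,0,0,0,0,0,0,0,0,0,0,0,0,0,0,0,0,0,0,0,0,0,0,-0.02,0,0,0,0,0,-0.03,0,0,0,0,0,-0.035,0,0,0,0,0,-0.035,0,0,0,0,0]' --hand 60

```text
time_s: 17.6
ee_pos: [0.5828, -0.0787, 0.0331]
tool_rot: [-0.0, -0.01, 1.0, -0.0]
contact_force: [-1.3, 1.1, 0.2]
opening: 0.0511
grip_force: 0.0
```

```bash
python3 -c "
from h import *
st();block('side')"
```

```text
t17.60 tool reader mm [-101.2    3. ] z33.1 xdir -178.9 tilt [ 0. -0. -1.] F [-1.3  1.1  0.2] tip 0.022 op 0.0511
side phi 0.0 c [-42.6  -2.8] size [ 86.5 131.7] npx 1239 blue n-extent [-8.7 -1.1] n-range -85.8 0.7 y-range -68.7 63.0
LL [ 0.4 61.2] LR [  0.4 -66.8] BL [-85.6  61.1] BR [-85.6 -66.9]
```

Press to the stall position (x ≈ -95.5), then withdraw and lift clear.

Request:
carry_out --plan '[-0.003,0,0,0,0,0,-0.005,0,0,0,0,0,-0.0065,0,0,0,0,0,-0.0075,0,0,0,0,0,-0.0075,0,0,0,0,0]'

```text
time_s: 18.15
ee_pos: [0.5883, -0.0782, 0.0331]
tool_rot: [-0.002, -0.01, 1.0, -0.0]
contact_force: [-7.0, -0.7, 4.4]
opening: 0.051
grip_force: 3.1
```

Request:
carry_out --plan '[0.006,0,0,0,0,0,0.03,0,0,0,0,0,0.07,0,0,0,0,0,0.1,0,-0.03,0,0,0,0.13,0,-0.07,0,0,0,0.16,0,-0.11,0,0,0,0.19,0,-0.15,0,0,0,0.22,0,-0.17,0,0,0]'

```text
time_s: 18.95
ee_pos: [0.3698, -0.0828, 0.2063]
tool_rot: [0.002, -0.01, 1.0, -0.001]
contact_force: [1.1, -0.4, 0.6]
opening: 0.0514
grip_force: 0.0
```

```bash
python3 -c "
from h import *
st();block('top');marks();block('side')
q,d,i=cam('top');p,d,i=cam('side')
cv2.imwrite('pics/f7.png',np.vstack([cv2.resize(q[120:270,200:500,::-1],(600,300)),cv2.resize(p[200:350,230:530,::-1],(600,300))]))"
```

```text
t18.95 tool reader mm [-314.2    3.2] z206.3 xdir -178.8 tilt [-0.005 -0.001 -1.   ] F [ 1.1 -0.4  0.6] tip 0.022 op 0.0514
top phi -0.4 c [-41.1   0.4] size [126.9  84.2] npx 1375 blue n-extent [-7.7  0.7] n-range -83.2 1.0 y-range -63.3 63.6
LL [ 2.3 64.1] LR [  1.5 -63.9] BL [-83.7  64.7] BR [-84.5 -63.3] 
mark y -82.2 x -48.1 14.1
mark y 83.4 x -48.1 14.0
side phi 0.0 c [-42.6  -2. ] size [ 86.5 129.1] npx 1560 blue n-extent [-8.7 -1.1] n-range -85.9 0.7 y-range -66.5 62.6
LL [ 0.4 62.1] LR [  0.4 -65.9] BL [-85.6  62. ] BR [-85.6 -66. ]
```

View pics/f7.png

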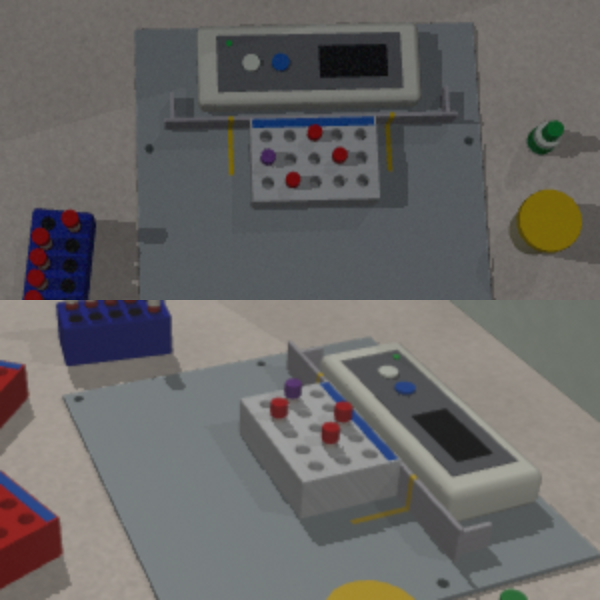

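The label side lies flat on the fence. The block's centre is at +0.4 mm and the marks' centre at +0.6 mm, both measured in the top view. All four tubes are standing, the bystanders are unmoved, and the arm is clear, so I'm handing in.

```bash
python3 -c "
from plant import robot
print(robot.finish_job())"
```

```text
the job is handed in; nothing more can be done
None
```

The block's label side is flat against the fence, and the top camera puts its centre within about 1 mm of the midpoint between the yellow marks, with both ends between them. I handed the job in at about 19 s with the tubes still standing and the arm clear; no verdict came back.

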